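# Close the quarter-turn fasteners round a glass roundel's frame

### The arm

A 6-joint arm with a two-finger parallel gripper is mounted at the origin on a cart in front of the work surface, level with it; the furniture and walls round the work are solid. World frame = base frame: x ahead of the robot, y to its left, z up, the work surface at z = 0. Lengths are in m, angles in rad, forces in N, time in s.
With the tool pointing down it reaches from about 0.35 to 0.875 m from the base axis. Payload 15.5 kg.
Tool frame: the origin (TCP) lies on the mounting face of the last link; the fingertips stand 173 mm ahead of it and the grasp point (between the pads) lies 155 mm ahead of it (r.nose_length is the distance from the TCP to the fingertips, in m); z points along the fingers, y is the line along which they close (so a half turn about z gives the same grasp; the last joint's range is limited). The gripper opens to 85 mm and grips with 20 to 120 N. Pads are 22 mm wide; open, the fingers measure 114 mm over their backs; the gripper's body (76 mm by 85 mm) begins 54 mm behind the grasp point. The pads swing forward as they close: fully open they stand 13 mm farther back than shut.
Start: joints at [1.161, 0.494, 1.345, -0, 1.302, -0.096], TCP at [0.194, 0.594, 0.405] pointing down, gripper open.
Joint ranges: [-2.91, 2.91], [-0.82, 2.16], [0.22, 2.67], [-1.22, 4.37], [0.12, 2.79], [-3.08, 3.08]. Speed limits (rad/s): [1.89, 1.89, 2.57, 3.01, 3.01, 3.01].

### API

Orientations are given as a rotation vector (axis times angle).
In Python, from station import r gives the robot as it stands. The module is installed in compiled form; this text tells all that it offers. Calls block until the motion is done:
- r.move_to(position, orientation): joint-space move of the TCP to a pose.
- r.move_linear(position, rotation=None, v=0.15, threshold=None): straight line of the TCP; rotation=None keeps the orientation; v is the mean speed in m/s. With threshold (N) it stops when the force on the tool has changed by that much, and returns True; else False.
- r.move_joints(angles): joint-space move.
- r.set_gripper(opening): finger opening in m; the grip force is fixed at half the most; returns when the fingers have stopped.
- r.pause(seconds).
- r.ik(position, orientation): joint angles nearest the present ones, or None.
- r.read_camera(name): name is "scene" or "top"; returns a dict with "image" (384x512x3 uint8, blue, green, red), "vfov" (degrees; the focal length in pixels is half the picture's height over the tangent of half this angle, whatever the lens; pixels are square), "cx", "cy" (the principal point, pixels), "k1" (the pictures are not rectified: a ray, as slopes to the right and down, at radius r is drawn at 1 + k1 r^2 times it, then the intrinsics apply), "camera_from_world" (4x4, takes a point from world to camera coordinates). Camera axes: x right, y down, z forward; pixel columns grow to the right and rows downward; lengths in m; the calibration is good to about 2 mm. A picture is of the moment at which its call begins. There is no depth.
A pose or a line that the arm cannot do raises r.PlanningError and nothing moves.
- r.finish_job(): hands the job in; it is judged then, once.
Readings, each from a call of its own:
- r.read_time_s(): time.
- r.read_joints(): joint angles.
- r.read_qd(): joint speeds.
- r.read_effort(): joint torques, N m.
- r.read_tcp_pos(): TCP position.
- r.read_eef_rot(): TCP orientation.
- r.read_force(): force on the tool from outside, world axes, zero at the start.
- r.read_moment(): the same for the moment, N m.
- r.read_width(): finger opening in m.
- r.read_finger_force(): force on a finger pad.
Only numpy, scipy, OpenCV 4.12 (cv2) and the standard library are available. Lean on these libraries where they do the work, as an engineer would, in place of code of your own. Each camera call takes 0.05 s, during which the arm holds its last target. There are 200 camera calls.

### The job

Close the three quarter-turn fasteners on the ring that holds the glass roundel: begin with the one beside the hanging bow and go round the rim clockwise as seen from above. Press each one down only until you feel it land on its rubber washer, keep it pressed while you give it one quarter turn clockwise, then ease off and let go so that it catches, before going on to the next. Press and twist gently, never forcing one, or the glass cracks; leave everything else on the table alone.

Things in the scene. Friction and masses are not known exactly. Their poses are not given: they have to be found in the camera images.
- frame: Round picture frame for a glass roundel, lying flat and fixed: plywood back 212 mm across, 18 mm thick, green glass disc, aluminium retaining ring (its top 27 mm above the table). Three quarter-turn fasteners stand on the ring 83 mm from the centre, 120 degrees apart. Origin: centre of the underside; +x points to the hanging bow and the first fastener, the others follow clockwise from above.
- bow (a point): Middle of the steel hanging bow lying at the frame's rim, 44 mm wide, 10 mm above the table, 132 mm from the frame's centre; it marks the first fastener, which stands right beside it.
- knob_1 (a point): Black wing grip of the first fastener (beside the hanging bow): 42 mm long (point x), 12 mm thick (point y: pinch this way), 28 mm high. The point is on the upright axis, 7.5 mm below the wing's top, about 63 mm above the table; the flat sides reach 20 mm below it, down to a round flange 32 mm across. It stands open at the start and can be pressed down and turned about the axis.
- stud_1 (a joint): Turn of the first fastener in rad, clockwise from above positive: about 0 open, 1.57 a quarter turn. A cross-pin under it sits in a slot and blocks turning (beyond 0.1 rad) until the fastener is pressed right down to its rubber washer; turned a quarter and let go there, it springs up a little under 1 mm and catches. No click stops the turn at 90 degrees.
- stud_1_down (a joint): How far the first fastener is pressed down, in m: 0 open. A spring pushes it up (3 N, plus 0.5 N per mm). The stroke to the rubber washer differs from fastener to fastener, 4 to 12 mm, and cannot be seen; from there the force climbs by a further 18 N per mm. Caught, it stays 3 to 11.5 mm down.
- washer_1: Steel cup, 36 mm across, fixed on the ring under the first fastener, with the rubber washer and the catch inside; origin at the centre of its underside. More than 25 N on it (pressing, twisting the blocked pin, pulling up once caught) is forcing it and cracks the glass.
- knob_2 (a point): Black wing grip of the second fastener (next clockwise, seen from above, after the first): 42 mm long (point x), 12 mm thick (point y: pinch this way), 28 mm high. The point is on the upright axis, 7.5 mm below the wing's top, about 63 mm above the table; the flat sides reach 20 mm below it, down to a round flange 32 mm across. It stands open at the start and can be pressed down and turned about the axis.
- stud_2 (a joint): Turn of the second fastener in rad, clockwise from above positive: about 0 open, 1.57 a quarter turn. A cross-pin under it sits in a slot and blocks turning (beyond 0.1 rad) until the fastener is pressed right down to its rubber washer; turned a quarter and let go there, it springs up a little under 1 mm and catches. No click stops the turn at 90 degrees.
- stud_2_down (a joint): How far the second fastener is pressed down, in m: 0 open. A spring pushes it up (3 N, plus 0.5 N per mm). The stroke to the rubber washer differs from fastener to fastener, 4 to 12 mm, and cannot be seen; from there the force climbs by a further 18 N per mm. Caught, it stays 3 to 11.5 mm down.
- washer_2: Steel cup, 36 mm across, fixed on the ring under the second fastener, with the rubber washer and the catch inside; origin at the centre of its underside. More than 25 N on it (pressing, twisting the blocked pin, pulling up once caught) is forcing it and cracks the glass.
- knob_3 (a point): Black wing grip of the third fastener (next clockwise, seen from above, after the second): 42 mm long (point x), 12 mm thick (point y: pinch this way), 28 mm high. The point is on the upright axis, 7.5 mm below the wing's top, about 63 mm above the table; the flat sides reach 20 mm below it, down to a round flange 32 mm across. It stands open at the start and can be pressed down and turned about the axis.
- stud_3 (a joint): Turn of the third fastener in rad, clockwise from above positive: about 0 open, 1.57 a quarter turn. A cross-pin under it sits in a slot and blocks turning (beyond 0.1 rad) until the fastener is pressed right down to its rubber washer; turned a quarter and let go there, it springs up a little under 1 mm and catches. No click stops the turn at 90 degrees.
- stud_3_down (a joint): How far the third fastener is pressed down, in m: 0 open. A spring pushes it up (3 N, plus 0.5 N per mm). The stroke to the rubber washer differs from fastener to fastener, 4 to 12 mm, and cannot be seen; from there the force climbs by a further 18 N per mm. Caught, it stays 3 to 11.5 mm down.
- washer_3: Steel cup, 36 mm across, fixed on the ring under the third fastener, with the rubber washer and the catch inside; origin at the centre of its underside. More than 25 N on it (pressing, twisting the blocked pin, pulling up once caught) is forcing it and cracks the glass.
- mug: Stoneware mug, 91 mm across, 94 mm high, standing beside the frame; origin at the centre of its underside. Bystander.
- frit_jar: Open jar of crushed glass, 87 mm across, 130 mm high, beside the frame; origin at the centre of its underside. Bystander.
- pliers: Blue-handled grozing pliers lying on the table, 168 mm long, 14 mm high; origin underneath. Bystander.
- cutter: Pencil-shaped glass cutter lying on the table, 170 mm long, 14 mm thick; origin underneath. Bystander.

How it is judged:
On the way, in this order (a step that is already met when the one before it is completed fails the run):
1. the first fastener is a quarter turn clockwise from open (within 17 degrees), caught down, and the fingers have let go (value of joint stud_1 between 1.27 and 1.87 rad and value of joint stud_1_down above 0.002 m and contact force between the fingers and frame below 0.2 N), for 0.2 s.
2. the second fastener is a quarter turn clockwise from open (within 17 degrees), caught down, and the fingers have let go (value of joint stud_2 between 1.27 and 1.87 rad and value of joint stud_2_down above 0.002 m and contact force between the fingers and frame below 0.2 N), for 0.2 s.
3. the third fastener is a quarter turn clockwise from open (within 17 degrees), caught down, and the fingers have let go (value of joint stud_3 between 1.27 and 1.87 rad and value of joint stud_3_down above 0.002 m and contact force between the fingers and frame below 0.2 N), for 0.2 s.
At the end, for the whole second after the job is handed in: All three fasteners stand a quarter turn (90 degrees, within 17 either way) clockwise from open and are caught down (at least 2 mm below their open height) (value of joint stud_1 between 1.27 and 1.87 rad and value of joint each of stud_1_down, stud_2_down, stud_3_down above 0.002 m and value of joint stud_2 between 1.27 and 1.87 rad and value of joint stud_3 between 1.27 and 1.87 rad); the robot touches nothing.
It fails at once if a fastener is forced: more than 25 N on its washer and catch (contact force between frame and washer_1 above 25 N or contact force between frame and washer_2 above 25 N or contact force between frame and washer_3 above 25 N).
It fails at once if mug, jar, pliers or cutter moved by more than 30 mm (distance of any of mug, frit_jar, pliers, cutter from where it was at the start of the episode above 0.03 m).
It also fails if it takes over 64 s, if anything falls off the work surface, if the arm or the gripper's body presses on something with over 40 N, if the wrist force passes 120 N, or if a joint passes its speed limit or range.

## Working session

There is one attempt and no reset: what is moved stays moved. The work goes in short steps, each a Python script; the robot and the scene stay as the last script left them, time stands still between calls to the robot, and variables do not carry over. Pictures are saved under pics/ and viewed, at most 10 in all, crops included, and the job is handed in when it is done.

```bash
mkdir -p pics; ls
python3 - <<'E'
from station import r
import cv2,numpy as np
for n in("top","scene"):
    c=r.read_camera(n); cv2.imwrite(f"pics/{n}0.png",cv2.resize(c["image"],None,fx=1.5,fy=1.5,interpolation=cv2.INTER_CUBIC))
    cv2.imwrite(f"pics/raw_{n}0.png",c["image"])
    print(n,c["vfov"],c["cx"],c["cy"],c["k1"]);print(np.round(c["camera_from_world"],4).tolist())
print(r.read_eef_rot(),r.read_time_s(),r.read_force(),r.nose_length)
E
```

```text
pics
top 48.78765514209113 254.65742089559643 189.9940576958471 -0.11408146286930579
[[-0.0081, -0.9999, -0.0121, -0.0098], [-0.9927, 0.0095, -0.1201, 0.5604], [0.1202, 0.0111, -0.9927, 1.2502], [0.0, 0.0, 0.0, 1.0]]
scene 53.1888069356663 252.14529961695473 188.97616473078304 -0.03830489129131696
[[0.8612, -0.5081, 0.012, -0.4662], [-0.2049, -0.3686, -0.9067, 0.16], [0.4652, 0.7784, -0.4215, 0.9353], [0.0, 0.0, 0.0, 1.0]]
[-4.92511871e-01 -3.10246824e+00  1.65815572e-03] 0.1 [ 0.1524729   0.08237204 -0.17800178] 0.1734
```

View pics/top0.png

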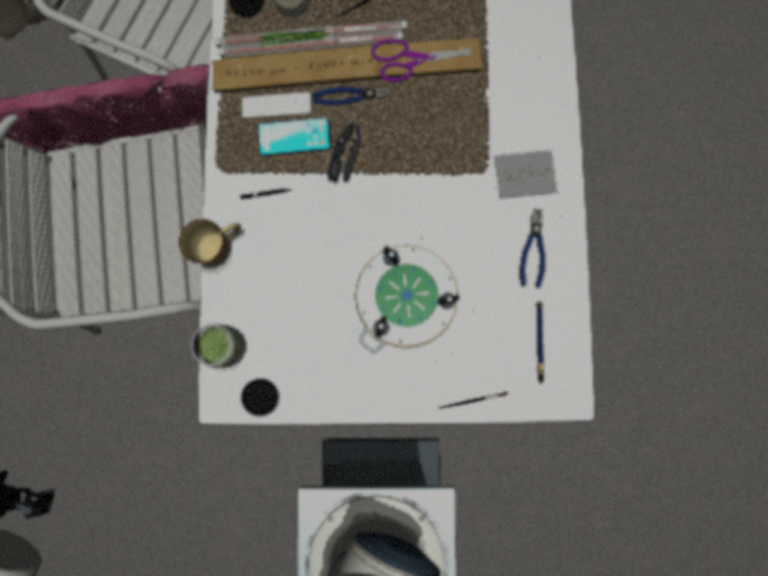

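View pics/scene0.png

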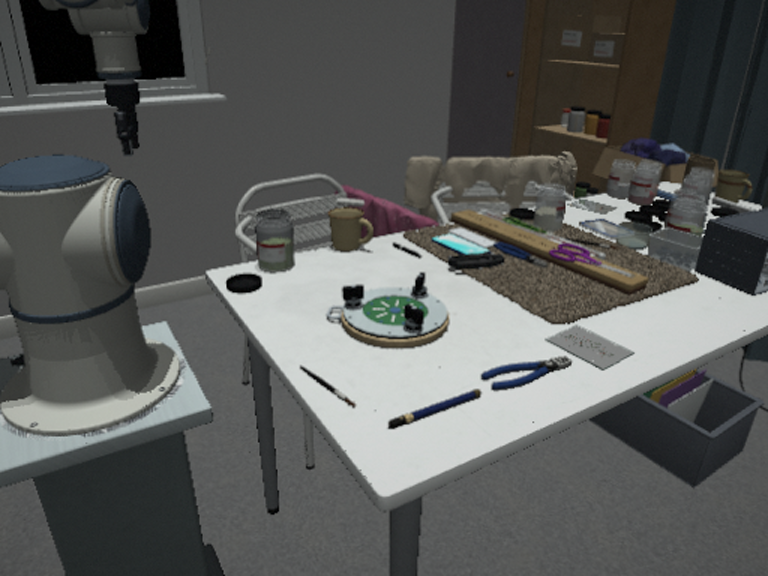

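The top view shows the frame centred near (406,296), with the bow at (371,341). Knob 1 is at (381,327), and going clockwise knob 2 is at (391,256) and knob 3 at (448,299). Next I'll enlarge crops to get precise positions.

Run:
```python
import cv2
t=cv2.imread("pics/raw_top0.png")[155:240,225:315]; cv2.imwrite("pics/topc.png",cv2.resize(t,None,fx=7,fy=7,interpolation=cv2.INTER_CUBIC))
t=cv2.imread("pics/raw_scene0.png")[175:235,210:310]; cv2.imwrite("pics/scenec.png",cv2.resize(t,None,fx=8,fy=8,interpolation=cv2.INTER_CUBIC))
```

```text
(no output)
```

View pics/topc.png

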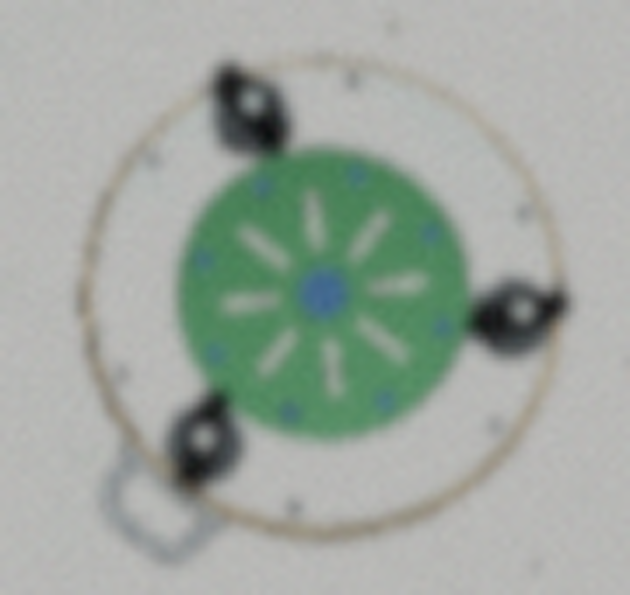

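View pics/scenec.png

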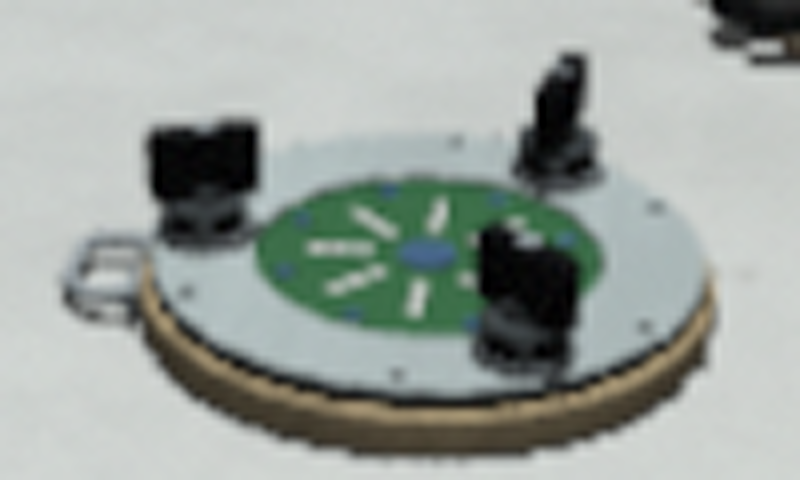

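The crops agree with each other. The wings stand radially. In the top crop, the wing ends are (221,398)-(186,484) for knob 1, (227,75)-(278,150) for knob 2 and (473,322)-(567,302) for knob 3, and the glass centre is (323,293). I'll fit the frame pose to these points, using both views.

```bash
cat > geo.py <<'E'
import numpy as np
from scipy.optimize import least_squares
cams={"top":(48.78765514209113,254.65742,189.99406,-0.11408,[[-0.0081,-0.9999,-0.0121,-0.0098],[-0.9927,0.0095,-0.1201,0.5604],[0.1202,0.0111,-0.9927,1.2502]]),
"scene":(53.1888069,252.1453,188.97616,-0.0383,[[0.8612,-0.5081,0.012,-0.4662],[-0.2049,-0.3686,-0.9067,0.16],[0.4652,0.7784,-0.4215,0.9353]])}
def proj(n,P):
    v,cx,cy,k,M=cams[n];f=192/np.tan(np.radians(v)/2);M=np.array(M)
    c=M[:,:3]@np.asarray(P,float)+M[:,3];s=c[:2]/c[2];s=s*(1+k*(s@s));return f*s+[cx,cy]
def back(n,px,z):
    return np.r_[least_squares(lambda q:proj(n,[q[0],q[1],z])-px,[.45,0],x_scale=.1).x,z]
top=lambda u,v:np.array([(u+.5)/7-.5+225,(v+.5)/7-.5+155])
sc=lambda u,v:np.array([(u+.5)/8-.5+210,(v+.5)/8-.5+175])
E
python3 - <<'E'
from geo import *
c=back("top",top(323,293),.021)
rim=[back("top",top(*p),.027) for p in[(325,62),(562,300),(325,538),(84,298)]]
print("c",c,"scene c",back("scene",sc(428,254),.021));print(np.round(rim,4),np.mean(rim,0),np.linalg.norm(rim[0]-rim[2]),np.linalg.norm(rim[1]-rim[3]))
print("bow",back("top",top(155,515),.01))
W=[((221,398),(186,484)),((227,75),(278,150)),((473,322),(567,302))]
S=[(204,126),(565,62),(532,248)]
for w,s in zip(W,S):
    a,b=[back("top",top(*p),.068) for p in w];m=(a+b)/2
    print(m,"len",np.linalg.norm(a-b),"ang",np.degrees(np.arctan2(*(a-b)[1::-1]))%180,"R",np.linalg.norm(m[:2]-c[:2]),"dir",np.degrees(np.arctan2(m[1]-c[1],m[0]-c[0])),"scene",back("scene",sc(*s),.0705))
def res(q):
    x,y,t=q;o=[]
    o+=list(proj("top",[x,y,.021])-top(323,293));o+=list(proj("scene",[x,y,.021])-sc(428,254))
    for i in range(3):
        a=t-i*2*np.pi/3;P=[x+.083*np.cos(a),y+.083*np.sin(a)]
        o+=list(proj("top",P+[.068])-(top(*W[i][0])+top(*W[i][1]))/2);o+=list(proj("scene",P+[.0705])-sc(*S[i]))
    return o
f=least_squares(res,[c[0],c[1],2.5],x_scale=.1);print(f.x,np.degrees(f.x[2]),np.round(f.fun,1))
E
```

```text
c [ 0.54156197 -0.06352191  0.021     ] scene c [ 0.54377272 -0.05889267  0.021     ]
[[ 0.6428 -0.0655  0.027 ]
 [ 0.5369 -0.1672  0.027 ]
 [ 0.4348 -0.0629  0.027 ]
 [ 0.5397  0.0406  0.027 ]] [ 0.53855732 -0.063785    0.027     ] 0.20805930736524267 0.20782022697129296
bow [0.44584897 0.0107688  0.01      ]
[ 0.47482972 -0.0115086   0.068     ] len 0.0388585884572631 ang 157.40394512701997 R 0.08460836791646682 dir 142.06597599153116 scene [ 0.47456393 -0.01369623  0.0705    ]
[ 0.61385399 -0.03334241  0.068     ] len 0.038804711966268966 ang 33.290021619326836 R 0.07833861301536198 dir 22.65889843388004 scene [ 0.62218235 -0.02996258  0.0705    ]
[ 0.52778218 -0.14502108  0.068     ] len 0.040553654340226154 ang 101.46378266055761 R 0.0826558976004873 dir -99.59674121770287 scene [ 0.52518608 -0.15232448  0.0705    ]
[ 0.54027074 -0.06383945  2.47161629] 141.61318218655217 [ 0.1  0.4 -0.1  0.9  0.3 -0.1 -0.  -0.2 -0.  -1.2 -0.7  0.7  0.3 -0.1
 -0.4 -1.2]
```

The frame fits well: centre (0.540,-0.064), bow direction 141.6°. The wing angles look about 16° off radial, though, so I'll fit the wings photometrically in both cameras before gripping.

```bash
cat > fit.py <<'E'
from geo import *
import cv2,os
if not os.path.exists("avg.npz"):
    from station import r
    np.savez("avg.npz",**{n:np.mean([r.read_camera(n)["image"].astype(float) for _ in range(6)],0) for n in cams})
A=np.load("avg.npz")
SS=8
def render(n,P,th,win,lv,sig,top_only=False):
    u0,v0,w,h=win; m=np.full((h*SS,w*SS),lv[0],np.float32)
    def hull(pts,val):
        q=np.array([(proj(n,p)-[u0,v0]+.5)*SS for p in pts],np.float32)
        cv2.fillConvexPoly(m,cv2.convexHull(np.round(q).astype(np.int32)),float(val))
    disc=lambda R,z:[[P[0]+R*np.cos(a),P[1]+R*np.sin(a),z] for a in np.linspace(0,6.28,25)]
    hull(disc(.018,.027)+disc(.018,.034),lv[1]); hull(disc(.016,.037)+disc(.016,.0425),lv[2])
    e=np.array([np.cos(th),np.sin(th)]);g=np.array([-e[1],e[0]])
    hull([[*(np.array(P)+i*.021*e+j*.006*g),z] for i in(-1,1) for j in(-1,1) for z in(.0425,.0705)],lv[3])
    return cv2.resize(cv2.GaussianBlur(m,(0,0),sig*SS),(w,h),interpolation=cv2.INTER_AREA)
def fitk(P0,th0,names):
    D=[]
    for n in names:
        u,v=proj(n,[*P0,.055]); win=(int(u)-14,int(v)-14,29,29)
        I=A[n][win[1]:win[1]+29,win[0]:win[0]+29]; sat=I.max(2)-I.min(2)
        D.append((n,win,I.max(2),cv2.dilate((sat>35).astype(np.uint8),np.ones((2,2)))==0))
    def cost(q,full=False):
        s=0
        for n,win,I,ok in D:
            # linear levels: solve by lstsq over basis renders
            sig=1.0 if n=="top" else .6
            B=[render(n,q[:2],q[2],win,[float(k==i) for k in range(4)],sig)[ok] for i in range(4)]
            B=np.array(B).T; l,*_=np.linalg.lstsq(B,I[ok],rcond=None); s+=np.mean((I[ok]-B@l)**2)
            if full: print("  ",n,np.round(l),np.mean((I[ok]-B@l)**2))
        return s
    best=None
    from scipy.optimize import minimize
    for dth in np.radians([-25,-12,0,12,25]):
        x0=np.r_[P0,th0+dth]
        f=minimize(cost,x0,method="Nelder-Mead",options=dict(initial_simplex=np.array([x0,x0+[.004,0,0],x0+[0,.004,0],x0+[0,0,.15]]),xatol=1e-4,fatol=.05,maxiter=90))
        if best is None or f.fun<best.fun: best=f
    cost(best.x,True); return best.x
if __name__=="__main__":
    c=np.array([.5403,-.0638]);t=2.4716
    for i in range(3):
        a=t-i*2*np.pi/3;P=c+.083*np.array([np.cos(a),np.sin(a)])
        for nm in(["top"],["scene"],["top","scene"]):
            q=fitk(P,a,nm);print(i+1,nm,np.round(q[:2],4),np.round((q[:2]-P)*1e3,1),"ang",np.degrees(q[2])%180,"off",np.degrees(q[2]-a))
E
python3 fit.py
```

```text
top [170. 169.  77.  57.] 212.3115848388755
1 ['top'] [ 0.4745 -0.0104] [-0.7  1.8] ang 159.9468486854263 off 18.33460004089201
   scene [201.  76.  45.  28.] 551.9776796707051
1 ['scene'] [ 0.4727 -0.0159] [-2.5 -3.6] ang 152.57186743210752 off 10.959618787573246
   top [169. 175.  79.  56.] 251.50105088874005
   scene [201.  51.  56.  32.] 619.6958332448477
1 ['top', 'scene'] [ 0.4748 -0.0124] [-0.4 -0.1] ang 156.94129269411525 off 15.329044049580979
   top [180. 151.  75.  53.] 127.75788555592099
2 ['top'] [ 0.6163 -0.0327] [-1.2  0.5] ang 37.88584413539814 off 16.273595490863855
   scene [201.  98.  40.  20.] 253.65807847039463
2 ['scene'] [ 0.6117 -0.0417] [-5.8 -8.4] ang 45.07714579654132 off 23.464897152007044
   top [180. 128.  71.  60.] 175.00811779123512
   scene [201.  54.  64.  33.] 372.2525402464771
2 ['top', 'scene'] [ 0.6164 -0.0347] [-1.1 -1.5] ang 44.229063098176184 off 22.616814453641908
   top [181. 152.  71.  58.] 105.32990953640852
3 ['top'] [ 0.5281 -0.1441] [-0.1  1.8] ang 102.19018232960127 off 20.577933685066988
   scene [156. 101.  32.  18.] 1657.3664643785107
3 ['scene'] [ 0.5218 -0.1541] [-6.4 -8.2] ang 92.50851021274927 off 10.896261568214982
   top [181. 153.  70.  59.] 111.41561384772791
   scene [155.  37.  58.  20.] 1716.804703158453
3 ['top', 'scene'] [ 0.5281 -0.1441] [-0.1  1.9] ang 98.05433802236143 off 16.44208937782715
```

```bash
cat > arm.py <<'E'
import numpy as np
from station import r
from scipy.spatial.transform import Rotation as Ro
K={1:([.4750,-.0120],157.5),2:([.6170,-.0334],37.),3:([.5282,-.1450],100.)}
ZG=.221
def rot(phi):  # phi: direction of the closing line (tool y), deg
    a=np.radians(phi);y=np.array([np.cos(a),np.sin(a),0]);z=np.array([0,0,-1.])
    return Ro.from_matrix(np.array([np.cross(y,z),y,z]).T).as_rotvec()
def phi_now():
    y=Ro.from_rotvec(r.read_eef_rot()).as_matrix()[:,1];return np.degrees(np.arctan2(y[1],y[0]))
def tool(F):  # world vector in tool axes
    return Ro.from_rotvec(r.read_eef_rot()).as_matrix().T@np.asarray(F)
def mean(f,n=5):
    o=[]
    for _ in range(n): o.append(np.array(f()));r.pause(.01)
    return np.mean(o,0)
E
python3 - <<'E'
from arm import *
for k,(p,w) in K.items():
    for s in(90,-90):
        a=w+s;o=[]
        for d in(10,-0,-45,-100):
            q=r.ik([*p,ZG],rot(a+d));o.append(None if q is None else round(float(q[5]),2))
        print(k,a,o,np.round(r.ik([*p,ZG+.1],rot(a)),2) if o[0] is not None else'')
E
```

```text
1 247.5 [1.64, 1.81, 2.6, -2.73] [-0.15  0.4   1.81 -0.    0.93  1.81]
1 67.5 [-1.5, -1.33, -0.54, 0.42] [-0.15  0.4   1.81 -0.    0.93 -1.33]
2 127.0 [-2.54, -2.37, -1.58, -0.62] [-0.15  0.57  1.46 -0.    1.11 -2.37]
2 -53.0 [0.6, 0.77, 1.56, 2.52] [-0.15  0.57  1.46 -0.    1.11  0.77]
3 190.0 [2.42, 2.59, -2.91, -1.95] [-0.38  0.49  1.64 -0.    1.02  2.59]
3 10.0 [-0.73, -0.55, 0.23, 1.19] [-0.38  0.49  1.64 -0.    1.02 -0.55]
```

Run:
```python
from arm import *
import cv2
p,w=K[1]
r.move_to([*p,.36],rot(w-90)); r.set_gripper(.034)
r.move_linear([*p,.262],v=.2)
F0=mean(r.read_force);M0=mean(r.read_moment)
print(r.read_time_s(),r.read_tcp_pos(),phi_now(),r.read_width(),F0,M0)
im=r.read_camera("scene")["image"][110:235,180:330]
cv2.imwrite("pics/s1.png",cv2.resize(im,None,fx=5,fy=4.8,interpolation=cv2.INTER_CUBIC))
```

```text
4.3583 [ 0.47544407 -0.01207444  0.26311035] 67.49994078493158 0.034069456170199665 [0.21882734 0.1646127  0.16165802] [-0.01174841  0.02394404 -0.0068048 ]
```

View pics/s1.png

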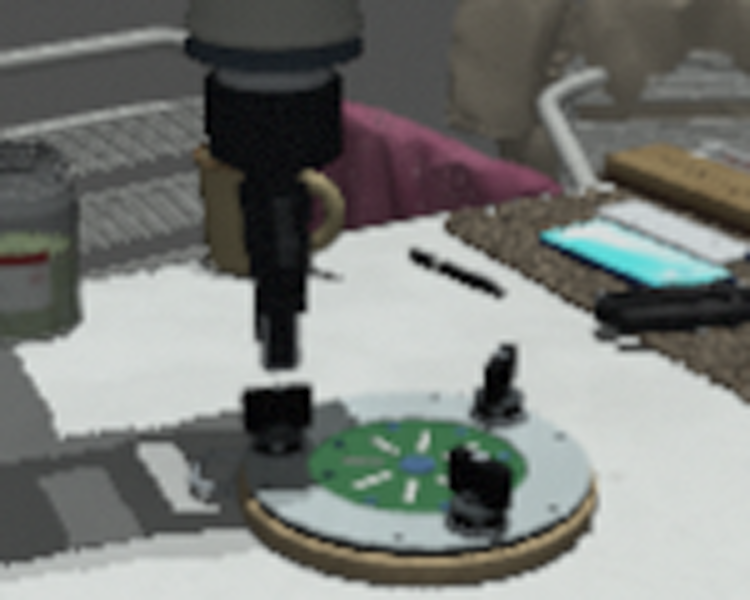

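The gripper is centred over knob 1: fingers at column 281, wing at 279. Next I descend under guard and close in small steps, watching force and moment.

Run:
```python
from arm import *
p,w=K[1]
r.pause(.3);F0=mean(r.read_force);M0=mean(r.read_moment);print(r.read_tcp_pos())
print("hit",r.move_linear([*p,ZG],v=.06,threshold=4)); r.pause(.2)
print(r.read_tcp_pos(),mean(r.read_force)-F0)
np.save("base.npy",np.r_[F0,M0])
for o in np.arange(.020,.0129,-.001):
    r.set_gripper(o); r.pause(.1)
    F=tool(mean(r.read_force)-F0);M=mean(r.read_moment)-M0;ff=r.read_finger_force()
    print(round(o,4),np.round(r.read_width(),5),np.round(F,2),np.round(M,3),ff,round(r.read_time_s(),2))
    if np.hypot(*F[:2])>2 or np.max(ff)>2: break
```

```text
[ 0.47501601 -0.01199736  0.26219399]
hit False
[ 0.47510015 -0.01201332  0.22131151] [-0.44137451 -0.27587622  0.00729894]
0.02 0.02016 [-0.02 -0.4  -0.12] [ 0.007 -0.027  0.04 ] 0.0 6.34
0.019 0.01916 [ 0.09 -0.18 -0.43] [0.013 0.    0.032] 0.0 6.74
0.018 0.01831 [-0.09 -2.02 -0.58] [-0.261  0.092  0.035] 0.8942694115103222 7.14
```

```bash
cat >> arm.py <<'E'
def centre(k,o0,omin=.0118,step=.0008,lim=1.2):
    """close stepwise, shifting the tool along its y so that neither finger pushes the wing alone"""
    b=np.load("base.npy");o=o0;P=np.array(r.read_tcp_pos());P[2]=ZG
    y=Ro.from_rotvec(r.read_eef_rot()).as_matrix()[:,1];e=0
    for _ in range(22):
        F=tool(mean(r.read_force,4)-b[:3]);M=mean(r.read_moment,4)-b[3:];ff=np.max(r.read_finger_force());wd=r.read_width()
        print("o %.4f w %.5f F %s Mz %.3f ff %.1f e %.1fmm t %.1f"%(o,wd,np.round(F,1),M[2],ff,e*1e3,r.read_time_s()))
        if abs(F[1])>lim:
            e+=np.sign(F[1])*min(.001,.0004*abs(F[1])); r.move_linear(P+e*y,v=.02)
        elif ff>4 or o<=omin: break
        else: o-=step; r.set_gripper(o)
    return o,e
E
python3 -c "
from arm import *
print(centre(1,.018))"
```

```text
o 0.0180 w 0.01835 F [-0.1 -2.2 -0.5] Mz 0.024 ff 0.9 e 0.0mm t 7.2
o 0.0180 w 0.01774 F [ 0.2 -0.  -0.4] Mz 0.036 ff 0.0 e -0.9mm t 7.5
o 0.0172 w 0.01708 F [-0.  -0.3  0.2] Mz 0.020 ff 0.0 e -0.9mm t 7.8
o 0.0164 w 0.01623 F [-0.1 -0.1 -0. ] Mz 0.043 ff 0.4 e -0.9mm t 8.1
o 0.0156 w 0.01552 F [ 0.2 -3.8 -1. ] Mz 0.010 ff 1.7 e -0.9mm t 8.4
o 0.0156 w 0.01572 F [ 0.  -0.  -0.1] Mz 0.000 ff 0.0 e -1.9mm t 8.7
o 0.0148 w 0.01468 F [ 0.2 -0.3 -0.5] Mz 0.010 ff 0.0 e -1.9mm t 9.0
o 0.0140 w 0.01390 F [-0.2 -1.2 -0.2] Mz 0.012 ff 0.5 e -1.9mm t 9.3
o 0.0132 w 0.01344 F [ 0.6 -3.  -1.3] Mz 0.056 ff 1.7 e -1.9mm t 9.5
o 0.0132 w 0.01317 F [-1.   2.7 -0.1] Mz 0.032 ff 1.7 e -2.9mm t 9.9
o 0.0132 w 0.01312 F [ 0.6 -0.1 -0.3] Mz -0.013 ff 0.0 e -1.9mm t 10.2
o 0.0124 w 0.01259 F [ 0.2 -0.2  0. ] Mz 0.024 ff 0.0 e -1.9mm t 10.5
o 0.0116 w 0.01169 F [ 0.2 -1.6 -2. ] Mz 0.051 ff 9.8 e -1.9mm t 10.7
o 0.0116 w 0.01177 F [ 1.4  5.5 -2.6] Mz 0.036 ff 10.0 e -2.5mm t 11.1
o 0.0116 w 0.01205 F [-0.4 -6.6 -2.7] Mz 0.053 ff 10.4 e -1.5mm t 11.4
o 0.0116 w 0.01180 F [ 1.9  5.2 -2.9] Mz 0.047 ff 10.6 e -2.5mm t 11.7
o 0.0116 w 0.01146 F [-0.5 -6.6 -2.1] Mz 0.034 ff 10.7 e -1.5mm t 12.0
o 0.0116 w 0.01152 F [ 1.9  5.2 -2.4] Mz 0.031 ff 10.8 e -2.5mm t 12.3
o 0.0116 w 0.01168 F [-0.7 -6.1 -2.6] Mz 0.015 ff 10.8 e -1.5mm t 12.6
o 0.0116 w 0.01200 F [ 1.9  5.6 -2.9] Mz 0.053 ff 10.9 e -2.5mm t 13.0
o 0.0116 w 0.01166 F [-0.1 -6.3 -2.7] Mz 0.012 ff 10.9 e -1.5mm t 13.3
o 0.0116 w 0.01220 F [ 1.9  5.3 -2.7] Mz 0.044 ff 10.9 e -2.5mm t 13.6
(0.0116, np.float64(-0.0014874602272274308))
```

Soft closing centred the gripper at e≈-2.0 mm, and the full 12 mm contact shows it is aligned. Now I grip more firmly and press by feel.

```bash
cat >> arm.py <<'E'
def st(b,tag,P):
    F=mean(r.read_force,4)-b[:3];M=mean(r.read_moment,3)-b[3:];z=r.read_tcp_pos()[2]
    print("%s cmd z %.4f z %.4f F %s Mz %.2f ff %.0f w %.4f phi %.1f t %.1f"%(tag,P[2],z,np.round(F,1),M[2],np.max(r.read_finger_force()),r.read_width(),phi_now(),r.read_time_s()))
    return F,z
def press(P,z0,step=.0007,over=6.,maxd=.0135):
    """lower until the force leaves the spring line 3 N + 0.5 N/mm by `over`"""
    b=np.load("base.npy");P=np.array(P,float)
    while P[2]>z0-maxd-.003:
        F,z=st(b,"press",P);d=z0-z;ex=F[2]-3-500*d
        if ex>over: return P,True
        P[:2]+=np.clip(F[:2]*4e-5,-.0004,.0004)
        P[2]-=step if ex<2.5 else .00025
        r.move_linear(P,v=.02)
    return P,False
E
python3 - <<'E'
from arm import *
b=np.load("base.npy")
y=Ro.from_rotvec(r.read_eef_rot()).as_matrix()[:,1];P=np.array(r.read_tcp_pos());P[2]=ZG
P+= .0005*y*np.sign(tool(mean(r.read_force)-b[:3])[1]); r.move_linear(P,v=.02)
r.set_gripper(.007); F,z0=st(b,"grip",P)
P,ok=press(P,z0);print(ok,P,z0);np.save("P.npy",np.r_[P,z0])
E
```

```text
grip cmd z 0.2210 z 0.2210 F [0.4 4.9 2.9] Mz 0.02 ff 60 w 0.0106 phi 67.5 t 14.4
press cmd z 0.2210 z 0.2210 F [0.2 5.4 3.3] Mz 0.01 ff 60 w 0.0107 phi 67.5 t 14.5
press cmd z 0.2203 z 0.2203 F [0.7 2.8 2.9] Mz 0.03 ff 60 w 0.0107 phi 67.5 t 14.8
press cmd z 0.2196 z 0.2196 F [ 0.3 -0.4  3.8] Mz 0.02 ff 60 w 0.0107 phi 67.5 t 15.1
press cmd z 0.2189 z 0.2189 F [-0.4 -1.5  4.1] Mz 0.03 ff 60 w 0.0106 phi 67.5 t 15.4
press cmd z 0.2182 z 0.2182 F [ 0.4 -1.3  4.6] Mz 0.02 ff 60 w 0.0106 phi 67.5 t 15.7
press cmd z 0.2175 z 0.2175 F [ 0.3 -0.8  4.2] Mz 0.03 ff 60 w 0.0111 phi 67.5 t 16.0
press cmd z 0.2168 z 0.2168 F [0.8 0.2 5.1] Mz 0.06 ff 60 w 0.0106 phi 67.5 t 16.3
press cmd z 0.2161 z 0.2161 F [0.7 0.5 5.7] Mz 0.03 ff 60 w 0.0110 phi 67.5 t 16.6
press cmd z 0.2154 z 0.2154 F [0.2 0.2 5.6] Mz 0.03 ff 60 w 0.0106 phi 67.5 t 16.9
press cmd z 0.2147 z 0.2148 F [-0.2 -0.   6.6] Mz 0.04 ff 60 w 0.0107 phi 67.5 t 17.2
press cmd z 0.2140 z 0.2142 F [-0.7  0.1 11.4] Mz 0.04 ff 61 w 0.0107 phi 67.5 t 17.6
press cmd z 0.2138 z 0.2140 F [-1.   0.1 13.3] Mz 0.06 ff 61 w 0.0110 phi 67.5 t 17.9
True [ 0.47421102 -0.01386947  0.21375029] 0.22102178757787966
```

It landed at 6.3 mm with about 7 N on the washer. Now I turn it in small steps, guarded on moment.

```bash
cat >> arm.py <<'E'
def turn(P,Fz,phi0,angs,mlim=.25):
    """turn clockwise, holding the pressing force Fz and relaxing side loads"""
    b=np.load("base.npy");P=np.array(P,float)
    for a in angs:
        r.move_linear(P,rot(phi0-a),v=.05)
        F,z=st(b,"turn %3d"%a,P);M=mean(r.read_moment,3)-b[3:]
        if abs(M[2])>mlim or F[2]>20: print("STOP");return P,False
        P[:2]+=np.clip(F[:2]*5e-5,-.0005,.0005)
        P[2]+=np.clip((F[2]-Fz)*4e-5,-.0003,.0003)
    return P,True
E
python3 - <<'E'
from arm import *
v=np.load("P.npy");P,z0=v[:3],v[3]
P,ok=turn(P,12.5,67.5,[4,8,12]);np.save("P.npy",np.r_[P,z0]);print(ok,P)
E
```

```text
turn   4 cmd z 0.2138 z 0.2141 F [-1.   1.1 13.3] Mz -0.05 ff 61 w 0.0111 phi 63.5 t 18.2
turn   8 cmd z 0.2138 z 0.2141 F [-0.6  1.1 12.9] Mz -0.00 ff 61 w 0.0106 phi 59.5 t 18.5
turn  12 cmd z 0.2138 z 0.2141 F [-0.1  1.  12.9] Mz -0.03 ff 61 w 0.0106 phi 55.5 t 18.8
True [ 0.47413142 -0.01370303  0.21381541]
```

```bash
cat >> arm.py <<'E'
def ease(P):
    b=np.load("base.npy");P=np.array(P,float)
    for _ in range(8):
        F,z=st(b,"ease",P)
        if F[2]<1.5: break
        P[2]+=.0003 if F[2]<7 else .0004
        r.move_linear(P,v=.02)
    r.set_gripper(.016);r.set_gripper(.034);st(b,"open",P)
    P[2]=.30;r.move_linear(P,v=.2)
E
python3 - <<'E'
from arm import *
v=np.load("P.npy");P,z0=v[:3],v[3]
P,ok=turn(P,12.5,67.5,[24,36,48,60,70,80,90]);np.save("P.npy",np.r_[P,z0]);print(ok,P)
if ok: ease(P)
E
```

```text
turn  24 cmd z 0.2138 z 0.2141 F [-0.1  1.9 12.1] Mz 0.00 ff 61 w 0.0107 phi 43.5 t 19.3
turn  36 cmd z 0.2138 z 0.2141 F [ 1.1  2.1 12.1] Mz 0.01 ff 61 w 0.0108 phi 31.5 t 19.7
turn  48 cmd z 0.2138 z 0.2141 F [ 0.7  2.3 11.7] Mz -0.03 ff 61 w 0.0113 phi 19.5 t 20.2
turn  60 cmd z 0.2138 z 0.2141 F [ 1.5  1.9 11.9] Mz -0.02 ff 61 w 0.0108 phi 7.5 t 20.6
turn  70 cmd z 0.2137 z 0.2141 F [ 1.6  0.8 12.4] Mz -0.03 ff 61 w 0.0108 phi -2.5 t 21.0
turn  80 cmd z 0.2137 z 0.2141 F [ 2.  -0.2 12.5] Mz -0.01 ff 61 w 0.0106 phi -12.5 t 21.4
turn  90 cmd z 0.2137 z 0.2142 F [ 1.9  0.2 12.3] Mz -0.01 ff 61 w 0.0106 phi -22.5 t 21.8
True [ 0.47456794 -0.01325369  0.21371351]
ease cmd z 0.2137 z 0.2142 F [ 1.7 -0.  11.9] Mz -0.03 ff 61 w 0.0109 phi -22.5 t 21.9
ease cmd z 0.2141 z 0.2144 F [ 2.5 -0.7  9.3] Mz -0.02 ff 61 w 0.0107 phi -22.5 t 22.2
ease cmd z 0.2145 z 0.2148 F [ 3.3 -0.5  6.9] Mz -0.04 ff 60 w 0.0105 phi -22.5 t 22.5
ease cmd z 0.2148 z 0.2150 F [ 2.8 -0.2  6.2] Mz -0.02 ff 60 w 0.0108 phi -22.5 t 22.8
ease cmd z 0.2151 z 0.2153 F [ 2.5 -0.7  5.5] Mz -0.01 ff 60 w 0.0109 phi -22.5 t 23.1
ease cmd z 0.2154 z 0.2156 F [ 2.9 -0.6  5.2] Mz -0.01 ff 60 w 0.0104 phi -22.5 t 23.4
ease cmd z 0.2157 z 0.2159 F [ 5.3 -0.6  3.4] Mz 0.00 ff 60 w 0.0110 phi -22.5 t 23.8
ease cmd z 0.2160 z 0.2160 F [ 5.4 -1.  -0. ] Mz -0.01 ff 59 w 0.0109 phi -22.5 t 24.1
open cmd z 0.2160 z 0.2160 F [0.1 0.1 0.1] Mz 0.01 ff 0 w 0.0341 phi -22.5 t 24.7
```

Knob 1 is caught 5.2 mm down and released. On to knob 2, with the centre estimate corrected by the shift found at knob 1.

```bash
cat >> arm.py <<'E'
K[2]=([.6163,-.0348],37.5);K[3]=([.5277,-.1465],99.)
def approach(k):
    p,w=K[k];phi=(w-90)
    r.move_to([*p,.28],rot(phi)); r.move_linear([*p,.256],v=.1);r.pause(.15)
    np.save("base.npy",np.r_[mean(r.read_force),mean(r.read_moment)])
    if r.move_linear([*p,ZG],v=.07,threshold=4): print("HIT");return None
    b=np.load("base.npy");P=np.array([*p,ZG]);y=Ro.from_rotvec(rot(phi)).as_matrix()[:,1];o=.018;r.set_gripper(o)
    for _ in range(20):
        F=mean(r.read_force,3)-b[:3];ff=np.max(r.read_finger_force());M=mean(r.read_moment,3)-b[3:];f=F@y
        print("o %.4f w %.4f Fy %.1f F %s Mz %.3f ff %.1f P %s t %.1f"%(o,r.read_width(),f,np.round(F,1),M[2],ff,np.round(P[:2],4),r.read_time_s()))
        if ff>4 and abs(f)<3.5: break
        if abs(f)>1.2: P+=y*np.sign(f)*(.00008*abs(f) if ff>4 else min(.001,.0003*abs(f)));r.move_linear(P,v=.03)
        elif o<.0115: break
        if abs(f)<3: o-=.001;r.set_gripper(o)
    return o,P,phi
def grip_press(P):
    b=np.load("base.npy");r.set_gripper(.007);F,z0=st(b,"grip",P);P,ok=press(P,z0,step=.0009);print(ok,P,z0)
    np.save("P.npy",np.r_[P,z0]);return P,ok
def full(k,go=True):
    a=approach(k)
    if a is None: return
    o,P,phi=a;np.save("P.npy",np.r_[P,ZG])
    if o>.0129: print("misaligned?");return
    P,ok=grip_press(P)
    if not ok: return
    P,ok=turn(P,12.5,phi,[5,10,25,40,55,70,80,90]);np.save("P.npy",np.r_[P,0])
    if ok: ease(P)
E
python3 -c "
from arm import *
full(2)"
```

```text
o 0.0180 w 0.0183 Fy -0.2 F [-0.2  0.  -0.1] Mz 0.018 ff 0.0 P [ 0.6163 -0.0348] t 27.5
o 0.0170 w 0.0166 Fy 0.3 F [ 0.5 -0.1 -0.2] Mz 0.001 ff 0.0 P [ 0.6163 -0.0348] t 27.8
o 0.0160 w 0.0159 Fy 0.1 F [ 0.1 -0.  -0.5] Mz -0.008 ff 0.0 P [ 0.6163 -0.0348] t 28.0
o 0.0150 w 0.0152 Fy 3.7 F [ 1.8 -3.3 -0.7] Mz 0.022 ff 1.5 P [ 0.6163 -0.0348] t 28.3
o 0.0150 w 0.0151 Fy -0.3 F [-0.3  0.2 -0.3] Mz 0.002 ff 0.0 P [ 0.6169 -0.0356] t 28.6
o 0.0140 w 0.0144 Fy 0.0 F [-0.  -0.1 -0.7] Mz 0.003 ff 0.1 P [ 0.6169 -0.0356] t 28.9
o 0.0130 w 0.0131 Fy 2.4 F [ 0.7 -2.4 -0.6] Mz 0.058 ff 2.3 P [ 0.6169 -0.0356] t 29.1
o 0.0120 w 0.0121 Fy -5.1 F [-1.9  5.   1.8] Mz 0.007 ff 2.4 P [ 0.6173 -0.0362] t 29.6
o 0.0120 w 0.0122 Fy 2.7 F [ 1.8 -2.1 -1.6] Mz 0.005 ff 1.4 P [ 0.6167 -0.0354] t 29.9
o 0.0110 w 0.0114 Fy -3.4 F [-1.5  3.1  1.7] Mz -0.010 ff 24.3 P [ 0.6172 -0.036 ] t 30.5
grip cmd z 0.2210 z 0.2209 F [-2.2  3.9  2. ] Mz -0.01 ff 61 w 0.0108 phi -52.5 t 30.7
press cmd z 0.2210 z 0.2210 F [-2.   4.4  2.3] Mz 0.02 ff 61 w 0.0109 phi -52.5 t 30.8
press cmd z 0.2201 z 0.2201 F [-2.1  3.4  2.4] Mz
[... 1875 characters left out ...]
38.0
ease cmd z 0.2108 z 0.2114 F [ 0.8 -0.   9.6] Mz -0.04 ff 62 w 0.0105 phi -142.5 t 38.3
ease cmd z 0.2112 z 0.2117 F [ 1.1 -0.2  6.9] Mz 0.01 ff 62 w 0.0105 phi -142.5 t 38.6
ease cmd z 0.2115 z 0.2119 F [ 1.6 -0.2  6.7] Mz -0.03 ff 62 w 0.0106 phi -142.5 t 38.9
ease cmd z 0.2118 z 0.2122 F [ 1.1 -0.2  6.1] Mz -0.02 ff 62 w 0.0110 phi -142.5 t 39.2
ease cmd z 0.2121 z 0.2125 F [ 1.4 -0.3  6.1] Mz -0.04 ff 62 w 0.0110 phi -142.5 t 39.5
ease cmd z 0.2124 z 0.2127 F [2.8 0.1 5.1] Mz -0.03 ff 61 w 0.0111 phi -142.5 t 39.9
ease cmd z 0.2127 z 0.2129 F [5.1 0.6 2.4] Mz -0.04 ff 61 w 0.0105 phi -142.5 t 40.2
open cmd z 0.2130 z 0.2130 F [-0.1  0.2 -0.9] Mz -0.00 ff 0 w 0.0337 phi -142.5 t 41.0
```

Knob 2 is caught about 8 mm down. On to knob 3.

```bash
python3 -c "
from arm import *
full(3)"
```

```text
o 0.0180 w 0.0179 Fy -0.0 F [-0.1  0.1 -0.1] Mz 0.001 ff 0.0 P [ 0.5277 -0.1465] t 45.8
o 0.0170 w 0.0172 Fy 0.2 F [0.2 0.5 0.5] Mz 0.011 ff 0.0 P [ 0.5277 -0.1465] t 46.0
o 0.0160 w 0.0160 Fy 0.1 F [0.1 0.  0.2] Mz -0.038 ff 0.0 P [ 0.5277 -0.1465] t 46.3
o 0.0150 w 0.0152 Fy 0.0 F [ 0.1 -0.1 -0. ] Mz 0.011 ff 0.0 P [ 0.5277 -0.1465] t 46.5
o 0.0140 w 0.0138 Fy -2.1 F [-2.  -0.7  0.5] Mz 0.018 ff 1.1 P [ 0.5277 -0.1465] t 46.8
o 0.0130 w 0.0129 Fy -1.3 F [-1.3 -0.3  1. ] Mz 0.005 ff 2.1 P [ 0.5271 -0.1466] t 47.3
o 0.0120 w 0.0120 Fy 3.7 F [ 3.7 -0.2 -0.4] Mz 0.027 ff 1.9 P [ 0.5267 -0.1467] t 47.9
o 0.0120 w 0.0121 Fy -1.8 F [-1.6 -1.2  0.4] Mz -0.018 ff 1.1 P [ 0.5277 -0.1465] t 48.1
o 0.0110 w 0.0113 Fy 0.1 F [-0.1  1.3  1.5] Mz -0.049 ff 24.3 P [ 0.5271 -0.1466] t 48.7
grip cmd z 0.2210 z 0.2210 F [-0.1  1.9  2.5] Mz -0.06 ff 61 w 0.0108 phi 9.0 t 48.9
press cmd z 0.2210 z 0.2210 F [0.2 2.4 2.7] Mz -0.05 ff 61 w 0.0109 phi 9.0 t 49.0
press cmd z 0.2201 z 0.2201 F [-0.5  1.2  2.8] Mz -0.01 ff 61 w 0.0108 phi 9.0 t 49.3
press cmd z 0.2192 z 0.2192 F [-0.6  0.9  3.4] Mz -0.01 ff 61
[... 1662 characters left out ...]
t 55.9
ease cmd z 0.2120 z 0.2126 F [ 2.8 -3.1 10. ] Mz -0.03 ff 62 w 0.0107 phi -81.0 t 56.2
ease cmd z 0.2124 z 0.2129 F [ 3.4 -3.4  7. ] Mz -0.02 ff 62 w 0.0109 phi -81.0 t 56.5
ease cmd z 0.2128 z 0.2133 F [ 3.6 -3.6  6.3] Mz -0.01 ff 62 w 0.0103 phi -81.0 t 56.8
ease cmd z 0.2131 z 0.2135 F [ 4.  -3.2  6.5] Mz 0.01 ff 62 w 0.0109 phi -81.0 t 57.1
ease cmd z 0.2134 z 0.2138 F [ 4.  -3.4  6. ] Mz -0.02 ff 62 w 0.0105 phi -81.0 t 57.4
ease cmd z 0.2137 z 0.2140 F [ 5.  -3.9  3.4] Mz -0.00 ff 61 w 0.0104 phi -81.0 t 57.8
ease cmd z 0.2140 z 0.2142 F [ 4.9 -4.2  0.1] Mz -0.02 ff 60 w 0.0109 phi -81.0 t 58.1
open cmd z 0.2140 z 0.2140 F [-0.5  0.1  0. ] Mz -0.00 ff 0 w 0.0337 phi -81.0 t 58.7
```

```bash
python3 -c "
from arm import *
print(r.read_time_s(),r.read_tcp_pos(),r.finish_job())"
```

```text
the job is handed in; nothing more can be done
59.2417 [ 0.52754217 -0.14703857  0.30015164] None
```

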